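Release the toolbox flap through its back

ROBOT

A 6-joint arm with a two-finger parallel gripper is mounted at the origin on the work surface. World frame = base frame: x ahead of the robot, y to its left, z up, the work surface at z = 0. Lengths are in m, angles in rad, forces in N, time in s.
With the tool pointing down it reaches from about 0.25 to 0.8 m from the base axis. Payload 3.9 kg.
Tool frame: the origin (TCP) lies on the centre line of the jaws, within the pads' length; the fingertips stand 8 mm ahead of it and the grasp point (between the pads) lies 11 mm behind it; z points along the fingers, y is the line along which they close (so a half turn about z gives the same grasp; the last joint's range is limited). The gripper opens to 85 mm and grips with 20 to 120 N. Pads are 22 mm wide; open, the fingers measure 114 mm over their backs; the gripper's body (76 mm by 85 mm) begins 54 mm behind the grasp point. The pads swing forward as they close: fully open they stand 13 mm farther back than shut.
Start: joints at [-1.283, 0.26, -0.138, 1.173, 0, 1.571], TCP at [0.149, -0.503, 0.239] pointing down, gripper open.
Joint ranges: [-2.78, 2.78], [-0.83, 1.72], [-1.28, 1.37], [-1.9, 2.12], [-1.57, 1.48], [-3.14, 3.14]. Speed limits (rad/s): [2.57, 2.57, 3.14, 3.14, 3.14, 3.14].

INTERFACE

Orientations are given as a rotation vector (axis times angle).
In Python, from workcell import arm gives the robot as it stands. Calls block until the motion is done:
- arm.goto(position, orientation): joint-space move of the TCP to a pose.
- arm.move_linear(position, feed=0.15, frame=None, guard=None): straight line of the TCP; frame=None keeps the orientation; feed is the mean speed in m/s. With guard (N) it stops when the force on the tool has changed by that much, and returns True; else False.
- arm.goto_joints(angles): joint-space move.
- arm.command_gripper(opening, strength=None): opening from 0.0 (shut) to 1.0 (fully open); strength is the grip in N (None keeps the last); returns when the fingers have stopped.
- arm.pause(seconds).
- arm.solve_ik(position, orientation): joint angles nearest the present ones, or None.
- arm.camera(name): name is "side" or "top"; returns a dict with "img" (384x512x3 uint8, blue, green, red), "range_z" (384x512 float32, m along the optical axis (not along the pixel's ray), 0 where there is no reading), "camera_matrix" (3x3 intrinsics, pixels), "k1" (the pictures are not rectified: a ray, as slopes to the right and down, at radius r is drawn at 1 + k1 r^2 times it, then the intrinsics apply), "R" (3x3) and "t" (3): a world point X has camera coordinates R X + t. Camera axes: x right, y down, z forward; pixel columns grow to the right and rows downward; lengths in m; the calibration is good to about 2 mm. A picture is of the moment at which its call begins.
A pose or a line that the arm cannot do raises arm.MotionError and nothing moves.
- arm.sign_off(): hands the job in; it is judged then, once.
Readings, each from a call of its own:
- arm.get_time(): time.
- arm.get_joints(): joint angles.
- arm.get_qd(): joint speeds.
- arm.get_joint_efforts(): joint torques, N m.
- arm.get_position(): TCP position.
- arm.get_tcp_rot(): TCP orientation.
- arm.get_wrist_force(): force on the tool from outside, world axes, zero at the start.
- arm.get_wrist_torque(): the same for the moment, N m.
- arm.get_finger_gap(): opening from 0.0 (shut) to 1.0 (fully open).
- arm.get_finger_force(): force on a finger pad.
Only numpy, scipy, OpenCV 4.12 (cv2) and the standard library are available. Lean on these libraries where they do the work, as an engineer would, in place of code of your own. Each camera call takes 0.05 s, during which the arm holds its last target. There are 200 camera calls.

TASK

The front flap of the aluminium toolbox is held shut by a spring catch that sits behind one of the three small holes in its sloping back; which hole, and how deep, can only be felt. Take the blue tire lever out of its holder and with its round end reach squarely through the holes to find the catch, then press it in gently, never ramming it against its stop, until the flap drops open. Then put the lever back upright in the holder's slot with its handle resting on top, let go, and leave the other things on the ledge undisturbed.

Things in the scene. Friction and masses are not known exactly. Their poses are not given: they have to be found in the camera images.
- lever_grip (a point): Centre of the grip of the blue plastic tire lever (loose, about 50 g). Lever z axis points from the round end to the grip. Grip: a block 28 mm (x) by 20 mm (y) by 52 mm (z), this point in its middle; a 22 x 6 mm blade stands 15 mm above the grip (41 mm above this point). Below the grip a round shank of 9 mm diameter, 80 mm long, with a rounded end.
- lever_tip (a point): The rounded end of the lever's shank, 106 mm below lever_grip along the lever's -z; same axes as lever_grip.
- slot (a point): Centre of the mouth of the slot in the top of the dark wooden holder (fixed block 70 x 60 mm, 90 mm tall, this point on its top face; z up). The slot is 20 mm long (x) by 13 mm wide (y), 86 mm deep, edges chamfered 2 mm. The lever starts upright in it, shank down, the underside of its grip resting on the holder's top (lever_grip 26 mm above this point), the two frames' axes about parallel.
- toolbox: The aluminium toolbox, fixed to the ledge: 160 mm (x) by 240 mm (y), 145 mm high, origin at the centre of its underside, x pointing from the sloping back to the flap. Its back wall is upright for 70 mm, then a grey panel slopes at 35 degrees up and away to the flat top.
- hole_left (a point): Centre of the mouth of the left hole (at +y) on the outer face of the sloping grey panel: hole diameter 15 mm, panel 4 mm thick. z is the panel's outward normal (35 degrees from vertical, leaning back from the flap), y runs along the toolbox's width; the three holes are in a row along y, 50 mm apart.
- hole_middle (a point): Centre of the mouth of the middle hole; size and axes as hole_left. The catch (behind one hole, drawn anew each time; nothing behind the other two down to 60 mm) has a flat steel head, larger than the hole and lying squarely under it, its face 12 to 30 mm below the mouth before it is pressed. It moves only straight in, along -z, and springs back when let go.
- hole_right (a point): Centre of the mouth of the right hole (at -y); size and axes as hole_left. Feel of the catch: it resists with about 4 N at first and 0.45 N per mm more, lets go of the flap after 7 to 8 mm of travel, and meets a hard stop at 13 mm. More than 30 N on it would damage it.
- flap (a joint): The flap on the toolbox's far face (aluminium with a blue plate, 228 x 132 mm), hinged along its lower edge: 0 rad shut and hooked, 1.45 rad fully down towards +x of the toolbox. Once the catch lets go it drops open by itself in about a second and stays open.
- cup: Grey ceramic cup, 76 mm across, 85 mm tall; origin at the centre of its underside. Bystander.
- caliper: Steel brake caliper, 75 x 50 x 36 mm; origin at the centre of its underside. Bystander.
- spanner: Flat chrome spanner lying down, 185 mm long, 8 mm thick; origin at mid-shaft on its underside. Bystander.
- oil: Small oil bottle with red cap, 40 mm across, 110 mm tall; origin at the centre of its underside. Bystander.
- tin: Round green tin, 60 mm across, 40 mm tall; origin at the centre of its underside. Bystander.
Mind the look-alikes: they are no part of the job. Leave any green or purple look-alike of the part that bears slot alone.

How it is judged:
By the outcome, as a careful person would: the job done as asked, in the order asked, and still so for the second after the job is handed in, with the robot touching nothing.
It also fails if it takes over 64 s, if anything falls off the work surface, if the arm or the gripper's body presses on something with over 40 N, if the wrist force passes 120 N, or if a joint passes its speed limit or range.

## Working session

There is one attempt and no reset: what is moved stays moved. The work goes in short steps, each a Python script; the robot and the scene stay as the last script left them, time stands still between calls to the robot, and variables do not carry over. Pictures are saved under pics/ and viewed, at most 10 in all, crops included, and the job is handed in when it is done.

```bash
mkdir -p pics; ls; python3 - <<'E'
from workcell import arm
import cv2,numpy as np
for n in("side","top"):
    c=arm.camera(n); cv2.imwrite(f"pics/{n}0.png",c["img"]); np.savez(f"{n}0.npz",**c)
    print(n,c["camera_matrix"].tolist(),c["k1"],c["R"].round(3).tolist(),c["t"],(c["range_z"]>0).mean())
print(arm.get_time(),arm.get_tcp_rot())
E
```

```text
pics
side [[464.274497245081, 0.0, 261.107208989921], [0.0, 464.274497245081, 196.59164871102274], [0.0, 0.0, 1.0]] -0.01778693021453331 [[-0.78, -0.626, -0.01], [-0.417, 0.532, -0.737], [0.467, -0.57, -0.676]] [0.41081611 0.2748808  1.15388607] 0.9962565104166666
top [[476.89295538229976, 0.0, 263.8209228553701], [0.0, 476.89295538229976, 192.27955992865625], [0.0, 0.0, 1.0]] -0.13860126336618248 [[0.012, -1.0, -0.009], [-0.983, -0.01, -0.185], [0.185, 0.011, -0.983]] [0.00665228 0.54845713 1.58185967] 0.99609375
0.1 [-3.10737852e+00 -4.50220280e-01  4.80060494e-04]
```

View pics/side0.png

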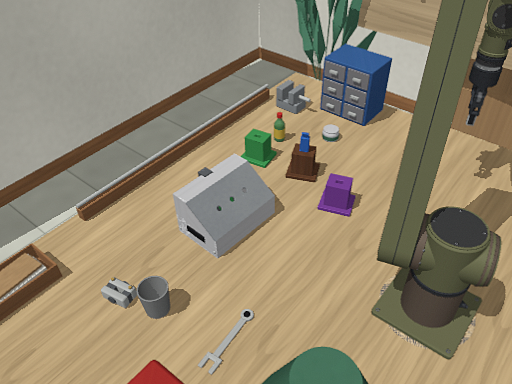

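View pics/top0.png

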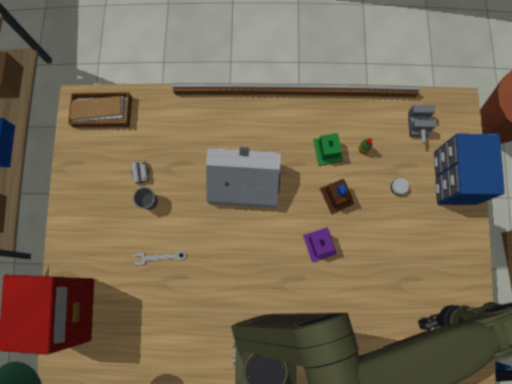

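The side view shows the toolbox near (225,205), with its sloping panel and holes facing the robot. The brown holder with the blue lever is near (303,155), and the green (258,147) and purple (337,195) blocks are the look-alikes. In the top view the toolbox is at (243,178) and the holder at (338,196). Next I'll zoom in.

```bash
cat > h.py <<'E'
import numpy as np,cv2
def load(n,k=0):
    return dict(np.load(f"{n}{k}.npz"))
def slopes(c,uv):
    K=c["camera_matrix"];uv=np.atleast_2d(uv).astype(float)
    d=(uv-[K[0,2],K[1,2]])/K[0,0]; s=d.copy()
    for _ in range(20): s=d/(1+float(c["k1"])*(s**2).sum(1,keepdims=True))
    return s
def ray(c,uv):
    s=slopes(c,uv); d=np.c_[s,np.ones(len(s))]@c["R"]
    return -c["R"].T@c["t"], d      # origin, dirs (unit depth)
def cloud(c,uv):
    uv=np.atleast_2d(uv).astype(int); o,d=ray(c,uv)
    return o+d*c["range_z"][uv[:,1],uv[:,0]][:,None]
def onplane(c,uv,n,p):
    o,d=ray(c,uv); return o+d*(((p-o)@n)/(d@n))[:,None]
def tri(c1,u1,c2,u2):
    o1,d1=ray(c1,u1);o2,d2=ray(c2,u2);d1,d2=d1[0],d2[0]
    s=np.linalg.lstsq(np.c_[d1,-d2],o2-o1,rcond=None)[0]
    a,b=o1+s[0]*d1,o2+s[1]*d2
    return (a+b)/2,np.linalg.norm(a-b)
def project(c,X):
    x=np.atleast_2d(X)@c["R"].T+c["t"]; s=x[:,:2]/x[:,2:]
    s=s*(1+float(c["k1"])*(s**2).sum(1,keepdims=True)); K=c["camera_matrix"]
    return s*K[0,0]+[K[0,2],K[1,2]]
E
python3 - <<'E'
from h import *
T,S=load("top"),load("side")
def crop(c,x,y,w,h,W,H): return cv2.resize(c["img"][y:y+h,x:x+w],(W,H),interpolation=cv2.INTER_NEAREST)
a=np.vstack([np.hstack([crop(T,200,140,90,75,400,300),crop(T,300,160,80,60,400,300)]),np.hstack([crop(S,170,150,120,90,400,300),crop(S,270,120,80,60,400,300)])])
cv2.imwrite("pics/crops.png",a)
# slope plane from top cloud
for n,c,(x0,y0,x1,y1) in(("top",T,(212,175,276,203)),("side",S,(200,180,260,235))):
    g=np.stack(np.meshgrid(range(x0,x1),range(y0,y1)),-1).reshape(-1,2)
    P=cloud(c,g); P=P[(P[:,2]>.085)&(P[:,2]<.138)]
    m=np.median(P,0)
    for _ in range(5):
        u,s,v=np.linalg.svd(P-P.mean(0),full_matrices=False); q=v[2]*np.sign(v[2][2]); e=(P-P.mean(0))@q; P=P[abs(e)<2.5*e.std()+1e-4]
    print(n,len(P),P.mean(0),q,e.std(),np.degrees(np.arccos(q[2])))
for n,c in(("top",T),("side",S)):
    hsv=cv2.cvtColor(c["img"],cv2.COLOR_BGR2HSV); m=cv2.inRange(hsv,(105,150,60),(125,255,255))
    for (x,y,w,h) in((300,160,80,60),) if n=="top" else ((290,125,40,40),):
        ys,xs=np.nonzero(m[y:y+h,x:x+w]); P=cloud(c,np.c_[xs+x,ys+y]); print(n,"blue",len(xs),xs.mean()+x,ys.mean()+y,P.mean(0),P.min(0),P.max(0))
E
```

```text
top 1307 [0.56019233 0.07600503 0.1073868 ] [-0.56752428  0.03005231  0.82280803] 0.003184986053786625 34.63311566387473
side 1884 [0.56548785 0.10262253 0.10926685] [-0.56397811  0.03174875  0.8251792 ] 0.0021876074150107756 34.393336378649494
top blue 70 341.65714285714284 189.85714285714286 [ 0.54211293 -0.24040352  0.14085555] [ 0.52889527 -0.25476908  0.10121537] [ 0.55885933 -0.23067993  0.16543879]
side blue 149 304.3288590604027 142.41610738255034 [ 0.54247638 -0.23835198  0.124709  ] [ 0.52903512 -0.25055529  0.09092601] [ 0.55479798 -0.22693517  0.1596811 ]
```

View pics/crops.png

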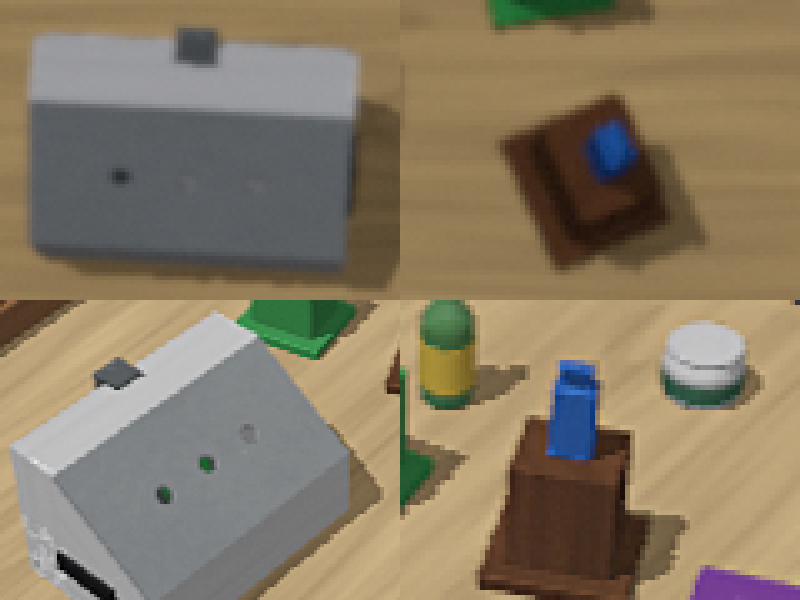

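The crops show the three holes at about (219,208), (232,198), (244,189) in the side view and (226.5,183.5), (242,186), (257,186) in the top view. The blue lever stands in the brown holder, off the block's centre. Next come the exact positions and an IK check.

```bash
python3 - <<'E'
from h import *
from workcell import arm
from scipy.spatial.transform import Rotation as R
T,S=load("top"),load("side")
hT=[(226.5,183.5),(241.8,185.8),(257.3,186.2)];hS=[(219,208.2),(231.6,198.4),(243.9,189.4)]
n=np.array([-.566,.031,.824]);n/=np.linalg.norm(n);p=np.array([.563,.09,.1086])
for a,b in zip(hT,hS): print("hole",*tri(T,a,S,b),onplane(T,a,n,np.array([.5602,.0760,.1074]))[0],onplane(S,b,n,np.array([.5655,.1026,.1093]))[0])
def blue(c,x,y,w,h):
    hsv=cv2.cvtColor(c["img"],cv2.COLOR_BGR2HSV); m=cv2.inRange(hsv,(100,120,40),(130,255,255)); M=np.zeros_like(m);M[y:y+h,x:x+w]=m[y:y+h,x:x+w];return M
cs=[]
for c,r in((T,(300,160,80,60)),(S,(290,125,40,40))):
    M=blue(c,*r);ys,xs=np.nonzero(M);cs.append((xs.mean(),ys.mean()));print(cs[-1],len(xs),xs.min(),xs.max(),ys.min(),ys.max())
print("lever",*tri(T,cs[0],S,cs[1]))
for nm,c,r in(("T",T,(310,165,55,55)),("S",S,(280,135,50,50))):
    x,y,w,h=r;g=np.stack(np.meshgrid(range(x,x+w),range(y,y+h)),-1).reshape(-1,2);P=cloud(c,g)
    b=blue(c,*r)[g[:,1],g[:,0]]>0; Q=P[(abs(P[:,2]-.09)<.006)&~b]
    print(nm,"topface",len(Q),cv2.minAreaRect((Q[:,:2]*1000).astype(np.float32)),Q[:,2].mean())
    im=cv2.cvtColor(c["img"],cv2.COLOR_BGR2GRAY)[g[:,1],g[:,0]]
    Q=P[(im<75)&(P[:,2]<.085)] if nm=="T" else P[(P[:,2]>.02)&(P[:,2]<.16)]
    print("  all",cv2.minAreaRect((Q[:,:2]*1000).astype(np.float32)))
E
```

```text
hole [0.5650519  0.135958   0.10829491] 0.0020917955889893204 [0.56580279 0.13649112 0.10897276] [0.56464397 0.13496951 0.10749421]
hole [0.55946557 0.08624761 0.11106187] 0.003150361169022452 [0.55908429 0.08565566 0.10627037] [0.56307708 0.08471425 0.1083086 ]
hole [0.55879488 0.03479742 0.10901457] 0.002507473923948278 [0.55802186 0.03416339 0.1074778 ] [0.56046971 0.03475919 0.10839699]
(np.float64(341.675), np.float64(189.825)) 80 337 346 185 195
(np.float64(304.31612903225806), np.float64(142.29677419354837)) 155 300 308 132 151
lever [ 0.54609263 -0.24367777  0.12070583] 0.00022158584108293765
T topface 269 ((546.2506713867188, -242.7130584716797), (70.05353546142578, 62.08543395996094), 23.078123092651367) 0.08985055309673834
  all ((541.4935302734375, -251.06182861328125), (111.08979797363281, 99.78990936279297), 22.52570152282715)
S topface 236 ((494.9373779296875, -200.34005737304688), (86.14702606201172, 217.94212341308594), 48.8470344543457) 0.08967086128307121
  all ((556.4712524414062, -253.0274658203125), (174.36520385742188, 347.50494384765625), 31.58287239074707)
```

```bash
cat > g.py <<'E'
import numpy as np
from workcell import arm
from scipy.spatial.transform import Rotation as Ro
n=np.array([-.566,.031,.824]);n/=np.linalg.norm(n)
yb=np.array([.055,.9985,0]);yb-=n*(yb@n);yb/=np.linalg.norm(yb)
xb=np.cross(yb,n)                       # up the slope
M=np.array([.5613,.0855,.1086]); H={k:M+s*.05*yb for k,s in(("L",1),("M",0),("R",-1))}
def rv(z,y): return Ro.from_matrix(np.c_[np.cross(y,z),y,z]).as_rotvec()
a=np.radians(23); yl=np.array([-np.sin(a),np.cos(a),0]); dn=np.array([0,0,-1.])
LEV=np.array([.546,-.2435])
OFF=.106+.004-.011                      # tip ahead of the TCP along tool z
def tcp_for(tip): return tip+n*OFF
E
python3 - <<'E'
from g import *
for s in(1,-1):
  for nm,p,o in(("up",[*LEV,.2],rv(dn,s*yl)),("dn",[*LEV,.109],rv(dn,s*yl)),("lift",[*LEV,.28],rv(dn,s*yl)),("R",tcp_for(H["R"]+.04*n),rv(-n,s*yb)),("L",tcp_for(H["L"]-.06*n),rv(-n,s*yb))):
    q=arm.solve_ik(p,o); print(s,nm,None if q is None else np.round(q,2))
E
```

```text
1 up [-0.42  0.4  -0.03  1.14  0.   -0.82]
1 dn [-0.42  0.46 -0.18  0.93  0.   -0.82]
1 lift [-0.42  0.38  0.14  1.33  0.   -0.82]
1 R [ 0.16 -0.17 -0.86  0.3  -0.12  0.18]
1 L [ 0.38  0.1  -0.86  0.05 -0.24  0.37]
-1 up [-0.42  0.4  -0.03  1.14  0.    2.32]
-1 dn [-0.42  0.46 -0.18  0.93  0.    2.32]
-1 lift [-0.42  0.38  0.14  1.33  0.    2.32]
-1 R [ 0.16 -0.17 -0.86  0.3  -0.12 -2.96]
-1 L [ 0.38  0.1  -0.86  0.05 -0.24 -2.78]
```

```bash
python3 - <<'E'
from g import *
import cv2
o=rv(dn,yl)
arm.goto([*LEV,.23],o); print(arm.get_time())
print(arm.move_linear([*LEV,.109],feed=.08,guard=8))
arm.command_gripper(0.0,80)
print("gap",arm.get_finger_gap(),arm.get_finger_force(),arm.get_position(),arm.get_time())
print(arm.get_wrist_force(),arm.get_wrist_torque())
print(arm.move_linear([*LEV,.28],feed=.12,guard=15))
print(arm.get_wrist_force(),arm.get_time())
arm.goto(tcp_for(H["R"]+.04*n),rv(-n,yb)); print(arm.get_time(),arm.get_wrist_force(),arm.get_position()-tcp_for(H["R"]+.04*n))
S=arm.camera("side");T=arm.camera("top");np.savez("side1.npz",**S);np.savez("top1.npz",**T)
f=lambda i,x,y,w,h:cv2.resize(i[y:y+h,x:x+w],(400,400),interpolation=cv2.INTER_CUBIC)
cv2.imwrite("pics/c1.png",np.hstack([f(S["img"],190,120,100,100),f(T["img"],210,140,100,100)]))
E
```

```text
2.15
False
gap 0.2261642009615249 78.13686490058899 [ 0.54619931 -0.24357959  0.1091939 ] 4.4333
[-0.26249791 -0.2326718   2.14422139] [0.01601186 0.04381474 0.01308423]
False
[-0.23130067  0.32868734 -0.91298554] 6.0083
7.15 [ 1.46192441  0.16603534 -0.15858911] [ 1.39300300e-03 -9.02777881e-05  1.19731658e-03]
```

View pics/c1.png

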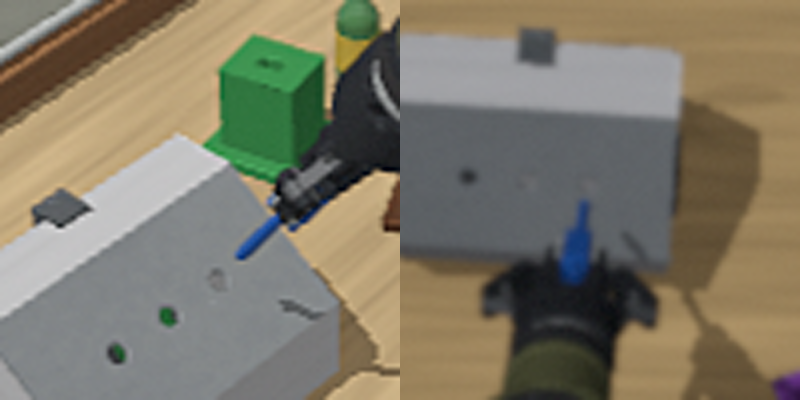

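Both views show the tip in the air (side 249,184; top 255.5,189.5), and the shank's line points at the right hole. I'll probe it with a guard.

```bash
cat >> g.py <<'E'
def rep(k,f0=0):
    p=arm.get_position(); d=(p-n*OFF-H[k]); f=arm.get_wrist_force()-f0
    print(k,"depth %.1f  xb %.1f yb %.1f mm | F n %.2f xb %.2f yb %.2f | t %.2f"%(-d@n*1e3,d@xb*1e3,d@yb*1e3,f@n,f@xb,f@yb,arm.get_time())); return -d@n
def probe(k,depth=.036,d0=-.006,feed=.012,guard=3):
    arm.move_linear(tcp_for(H[k]-d0*n),feed=.08); arm.pause(.2); f0=arm.get_wrist_force(); rep(k,f0)
    hit=arm.move_linear(tcp_for(H[k]-depth*n),feed=feed,guard=guard); print("hit",hit); rep(k,f0); return hit,f0
E
python3 - <<'E'
from g import *
probe("R")
E
```

```text
R depth -6.4  xb 0.6 yb 0.0 mm | F n 0.00 xb 0.00 yb 0.00 | t 8.03
hit False
R depth 36.0  xb 0.0 yb 0.0 mm | F n -0.30 xb -0.21 yb 0.81 | t 11.68
```

```bash
python3 - <<'E'
from g import *
arm.move_linear(tcp_for(H["R"]+.008*n),feed=.08)
arm.move_linear(tcp_for(H["M"]+.008*n),feed=.08)
hit,f0=probe("M")
if not hit:
    arm.move_linear(tcp_for(H["M"]+.008*n),feed=.08)
    arm.move_linear(tcp_for(H["L"]+.008*n),feed=.08)
    probe("L")
E
```

```text
M depth -6.0  xb -0.0 yb -0.2 mm | F n 0.00 xb 0.00 yb 0.00 | t 13.60
hit False
M depth 36.0  xb -0.0 yb 0.0 mm | F n 1.42 xb -0.70 yb 0.03 | t 17.25
L depth -6.0  xb 0.0 yb -0.2 mm | F n 0.00 xb 0.00 yb 0.00 | t 19.18
hit True
L depth 23.6  xb -0.2 yb -0.0 mm | F n 4.36 xb 1.01 yb 1.33 | t 21.41
```

```bash
python3 - <<'E'
from g import *
import cv2
f0=arm.get_wrist_force(); d=rep("L")
for i in(3,5,7,8,9):
    h=arm.move_linear(tcp_for(H["L"]-(d+i*1e-3)*n),feed=.01,guard=7); print(h,end=" "); rep("L",f0)
    if h: break
S=arm.camera("side");T=arm.camera("top")
f=lambda i,x,y,w,h:cv2.resize(i[y:y+h,x:x+w],(400,400),interpolation=cv2.INTER_CUBIC)
cv2.imwrite("pics/c2.png",np.hstack([f(S["img"],160,110,130,130),f(T["img"],190,110,110,110)]))
E
```

```text
L depth 23.6  xb -0.2 yb -0.0 mm | F n 2.64 xb 0.61 yb 1.02 | t 21.41
False L depth 26.6  xb 0.1 yb 0.1 mm | F n 2.20 xb -0.01 yb -2.16 | t 21.88
False L depth 28.6  xb 0.1 yb 0.1 mm | F n 1.95 xb 0.32 yb -0.36 | t 22.23
False L depth 30.5  xb 0.2 yb 0.0 mm | F n -0.22 xb -0.31 yb -0.97 | t 22.58
False L depth 31.7  xb -0.5 yb -0.1 mm | F n 4.34 xb -0.59 yb 0.18 | t 22.83
False L depth 32.6  xb -0.3 yb -0.1 mm | F n 8.25 xb -0.74 yb -0.51 | t 23.08
```

View pics/c2.png

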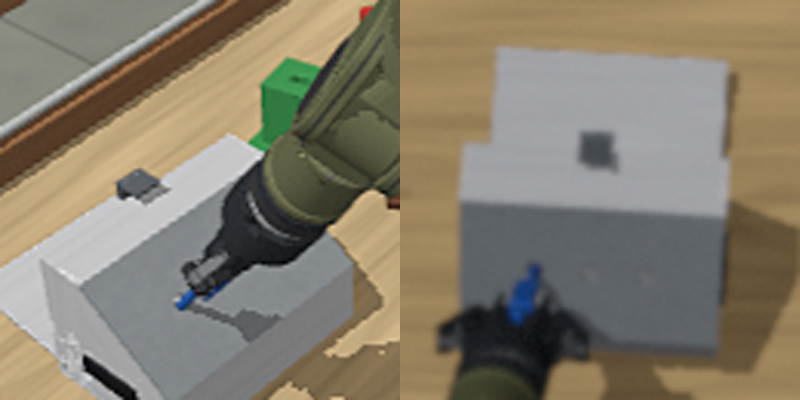

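Both views show the flap fallen open beyond the far face (top view, around (610,100) in the crop). I'll back out, go above the holder, and check the lever before inserting it.

```bash
python3 - <<'E'
from g import *
import cv2
arm.move_linear(tcp_for(H["L"]+.05*n),feed=.1)
o=rv(dn,yl)
arm.goto([*LEV,.28],o)
arm.move_linear([.5462,-.2436,.225],feed=.1); arm.pause(.3)
print(arm.get_position(),arm.get_wrist_force(),arm.get_wrist_torque(),arm.get_finger_gap(),arm.get_time())
S=arm.camera("side");T=arm.camera("top");np.savez("side2.npz",**S);np.savez("top2.npz",**T)
f=lambda i,x,y,w,h:cv2.resize(i[y:y+h,x:x+w],(400,400),interpolation=cv2.INTER_CUBIC)
cv2.imwrite("pics/c3.png",np.hstack([f(S["img"],265,100,80,80),f(T["img"],190,110,170,110)]))
E
```

```text
[ 0.54650291 -0.24380373  0.22560511] [ 0.11663639  0.72375441 -0.2042937 ] [-0.01917737  0.03208485  0.00544759] 0.22412126229633547 26.625
```

View pics/c3.png

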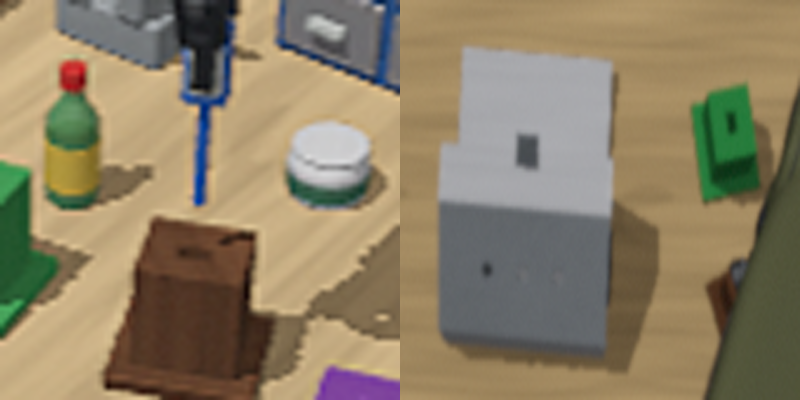

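The flap is fully down, and the lever hangs plumb above the slot (tip at crop (200,203), slot at (195,250)). I'll insert it with a guard.

```bash
python3 - <<'E'
from g import *
P=[.5462,-.2436]
print(arm.move_linear([*P,.118],feed=.06,guard=6),arm.get_position(),arm.get_wrist_force())
if arm.get_position()[2]<.120:
    print(arm.move_linear([*P,.104],feed=.012,guard=4),arm.get_position(),arm.get_wrist_force(),arm.get_wrist_torque())
print(arm.get_time())
E
```

```text
False [ 0.54645304 -0.2437158   0.11838384] [-0.18617396  0.17035131 -0.57694137]
True [ 0.54612296 -0.2435563   0.10922188] [ 1.32976511 -0.11996139  4.58268067] [ 0.00314842 -0.00478122 -0.03493697]
29.4167
```

```bash
python3 - <<'E'
from g import *
import cv2
arm.command_gripper(0.7)
arm.move_linear([.5462,-.2436,.26],feed=.08)
arm.goto([.35,-.35,.35],rv(dn,yl)); arm.pause(.3)
print(arm.get_time(),arm.get_wrist_force())
S=arm.camera("side");T=arm.camera("top")
f=lambda i,x,y,w,h:cv2.resize(i[y:y+h,x:x+w],(400,400),interpolation=cv2.INTER_CUBIC)
cv2.imwrite("pics/c4.png",np.hstack([f(S["img"],265,100,80,80),cv2.resize(T["img"],(400,300))[[*range(300)]+[299]*100]]))
E
```

```text
33.1833 [-0.41706893  0.16909154 -0.84481872]
```

View pics/c4.png

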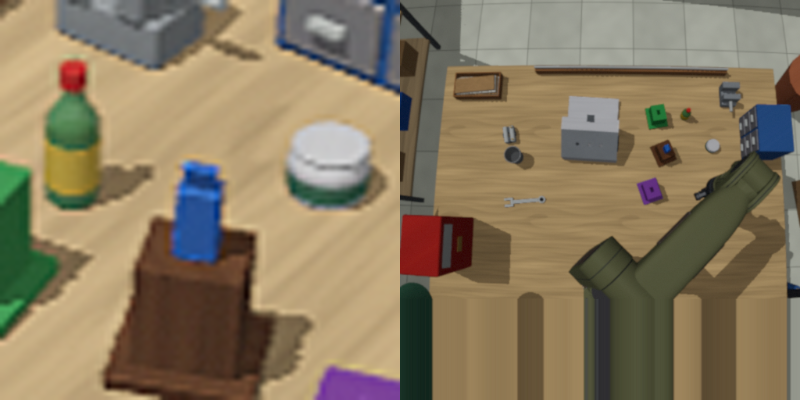

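The lever stands upright in the slot (crop (197,215)), the flap is open and the bystanders look unmoved, so I'm handing in.

```bash
python3 -c "
from workcell import arm
print(arm.sign_off())"
```

```text
the job is handed in; nothing more can be done
None
```

The job is handed in: the catch was behind the left hole at about 24 mm, I pressed it about 9 mm at roughly 11 N until the flap dropped open, and the lever is back upright in its slot; the last pictures show the bystanders unmoved (about 33 s in all).

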